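# Set up the cheese-wrapping corner

### The job

Get the wrapping corner ready: put the roll of paper on the upright spindle, lowering it gently all the way down onto the disc, and hang the wooden ticket caddy by its hoop handle on the hook under the pine rack, hanging level and free. Keep the caddy upright throughout so the tickets stay in, and do not disturb the cheeses and other things around. Either may be done first.

Things in the scene. Friction and masses are not known exactly. Their poses are not given: they have to be found in the camera images.
- rack: Fixed pine rack, 460 wide (y), 373 high, front to -x. Origin on the table under the hook shank. 30 x 30 posts at x = -20, 55, y = +-210. Top underside z = 355: front slat x = -26 to -10, thin bar at x = 0, end plates with two cheeses to z = 423. It overhangs the hook, so a vertical tool cannot reach in. Steel J-hook, 10 mm wire, hangs from the bar in the plane x = 0 (see hook_seat).
- hook_seat (a point): Axis of the handle bar when it rests in the hook; axes as rack; at rack (0, -18, 227). Hook wire axis: shank at rack y = 0 from the top down to z = 235, lowest at y = -18, z = 217, turned-up tip at y = -36, its end at z = 245. Mouth 26 clear: a bar lying along x comes from the -y side over the tip, then down.
- stand: Fixed paper stand: dark steel disc of radius 55, 15 thick, with an upright steel spindle of diameter 18 on its axis, tip (chamfered) at z = 115. Origin on the table on the axis.
- seat (a point): Top of the disc, on the spindle's axis (z = 15 above the table): where the roll's underside centre goes.
- roll: Roll of paper standing on end: outer diameter 62, height 120, plain hole of diameter 25 right through along z. Origin at the centre of its underside, z along its axis. About 220 g.
- caddy: Open plywood box 130 (x) x 90 (y) x 60 (z) high with price tickets in it and a fixed round steel hoop handle, 10 thick, in its x-z plane. Origin at the centre of the underside, z up. Handle axis, (x, z): (+-66, 45), (+-62, 110), (+-40, 140), (+-12, 152): flat for the middle 24. The same end for end, so it may hang either way round. About 250 g.
- handle_top (a point): Middle of the handle's top, on the bar's axis, 152 above the caddy's underside; axes as caddy (x along the bar).
- wheel: Bystander: yellow cheese wheel, diameter 130, 55 high; origin centre of underside.
- log: Bystander: solid cream cheese log on end, diameter 60, 100 high, no hole; origin centre of underside.
- jar: Bystander: jar, diameter 66, 100 high; origin centre of underside.
- tray: Bystander: open plywood tray without a handle, 120 x 80 x 50 high; origin centre of underside.
- truckle: Bystander: small brown barrel cheese, diameter 90, 70 high, behind or beside the paper stand; origin centre of underside.
- block: Bystander: cream cheese block 100 x 60 x 50 high, on the table under the rack; origin centre of underside.
- goat: Bystander: small white round cheese, diameter 70, 45 high; origin centre of underside.

How it is judged:
By the outcome, as a careful person would: the job done as asked, in the order asked, and still so for the second after the job is handed in, with the robot touching nothing.
It also fails if it takes over 72 s, if anything falls off the work surface, if the arm or the gripper's body presses on something with over 40 N, if the wrist force passes 120 N, or if a joint passes its speed limit or range.

### The arm

A 7-joint arm with a two-finger parallel gripper is mounted at the origin on the work surface. World frame = base frame: x ahead of the robot, y to its left, z up, the work surface at z = 0. Lengths are in m, angles in rad, forces in N, time in s.
With the tool pointing down it reaches from about 0.35 to 0.9 m from the base axis. Payload 8.1 kg.
Tool frame: the origin (TCP) lies at the very end of the fingers, on their centre line; the grasp point (between the pads) lies manip.hold_point_z behind it (manip.hold_point_z is the distance from the TCP to the grasp point, in m); z points along the fingers, y is the line along which they close (so a half turn about z gives the same grasp; the last joint's range is limited). The gripper opens to 92 mm and grips with 3 to 60 N. Pads are 19 mm wide; open, the fingers measure 130 mm over their backs; the gripper's body (75 mm by 190 mm) begins 47 mm behind the grasp point.
Start: joints at [1.229, 0.434, 0.025, 1.573, -0.012, 1.134, -0.075], TCP at [0.148, -0.607, 0.227] pointing down, gripper open.
Joint ranges: [-2.62, 2.62], [-0.44, 2.09], [-1.27, 1.32], [0.08, 2.57], [-1.32, 4.46], [0.12, 2], [-2.74, 2.74]. Speed limits (rad/s): [2.22, 2.22, 3.01, 3.01, 3.14, 3.14, 3.14].

### API

Orientations are given as a unit quaternion [w, x, y, z].
In Python, from workcell import monitor, cams, hand_in, manip gives the robot as it stands.
- The arm moves only by the tool arm_command, never from a script. Its argument "rows" is a list of rows, each a list of 2 entries, a list of its own where there are three numbers: the shift along the world's x, y, z normalised to -1 to 1, where 1 is 0.1 m, then the turn about the world's z normalised to -1 to 1, where 1 is 180 degrees. In form: [[[x, y, z], turn], ...]. A call has 1 to 20 rows; each row is the pose to reach, as a shift and turn from the pose commanded when the call began, turning the shorter way round; what a row does not reach only later rows make up. A row lasts 1/10 s, in which the tool goes at most 50 mm and 8.59 degrees, less where a joint would pass 70% of its speed; a pose out of reach is approached as far as the arm can. A call with a number of a shift or a turn outside -1 to 1 is refused whole. A call with a gripper value outside its range is refused whole. "hand" is the closure, from -1 (fully open) to 1 (shut), set as the call begins (left out, the last holds). The fingers move at their own pace and stop on an object; "squeeze" is the grip in N (left out, the last holds). Time passes only in rows, so rows that repeat a pose let the fingers close. It gives the time, the measured TCP pose, the force, the opening and the grip force at its end, in the units of the state.
- monitor.get_obs(): the state, without advancing time (a new reading comes with each control period).
- cams.snapshot(name): name is "side" or "top"; returns a dict with "frame" (384x512x3 uint8, red, green, blue), "K" (3x3 intrinsics, pixels), "rvec" (rotation vector, rad) and "tvec" (3), from world to camera coordinates, as OpenCV has them. Camera axes: x right, y down, z forward; pixel columns grow to the right and rows downward; lengths in m; the calibration is good to about 2 mm. A picture is of the moment at which its call begins. There is no depth.
- hand_in(): hands the job in; it is judged then, once.
The state is a dict: "clock": time; "joint_positions": joint angles; "joint_velocities": joint speeds; "joint_torque": joint torques, N m; "tool_pos": TCP position; "tool_rot": TCP orientation; "ft_force": force on the tool from outside, world axes, zero at the start; "wrist_torque": the same for the moment, N m; "width": finger opening in m; "grip_force": force on a finger pad.
Only numpy, scipy, OpenCV 4.12 (cv2) and the standard library are available. Lean on these libraries where they do the work, as an engineer would, in place of code of your own. Each camera call takes 0.05 s, during which the arm holds its last target. There are 200 camera calls.

## Working session

There is one attempt and no reset: what is moved stays moved. The work goes in short steps, Python scripts to look and compute and a tool call to move; the robot and the scene stay as the last step left them, time stands still between calls to the robot, and variables do not carry over. Pictures are saved under pics/ and viewed, at most 10 in all, crops included, and the job is handed in when it is done.

Besides the shell and the picture viewer there is one more tool, called after "Request:" as name(argument=value, ...), one argument or row to a line, values as JSON. arm_command: Moves the arm, as the interface text tells. Scaled input: -1 to 1 covers 0.1 m each way for a shift and 180 degrees each way for a turn. Its arguments: {"type":"object","properties":{"rows":{"type":"array","items":{"type":"array"}},"hand":{"type":"number"},"squeeze":{"type":"number"}},"required":["rows"]}

```bash
ls; mkdir -p pics; python3 - <<'E'
from workcell import monitor,cams,manip
import cv2,numpy as np
print(manip.hold_point_z, [a for a in dir(manip) if a[0]!='_'])
o=monitor.get_obs();print(o['tool_pos'],o['tool_rot'],o['width'],o['clock'])
for n in('side','top'):
    s=cams.snapshot(n);cv2.imwrite(f'pics/{n}0.png',s['frame'][:,:,::-1])
    R=cv2.Rodrigues(s['rvec'])[0];print(n,s['K'],-R.T@s['tvec'],R)
E
```

```text
pics
0.0188 ['PlanningError', 'hold_point_z']
[ 0.14763908 -0.60676321  0.22591935] [-8.00905701e-04  9.92884620e-01  1.19077542e-01 -1.71857922e-04] 0.09150664224574692 0.0
side [[475.41534144   0.         252.586088  ]
 [  0.         475.41534144 190.49811527]
 [  0.           0.           1.        ]] [-0.29920505  0.96116156  1.3113888 ] [[-0.73889121 -0.67378298  0.00750177]
 [-0.45465085  0.49030541 -0.74356789]
 [ 0.49732523 -0.55282646 -0.66861836]]
top [[466.59384551   0.         253.51052161]
 [  0.         466.59384551 191.79618959]
 [  0.           0.           1.        ]] [ 0.42699508 -0.00647199  1.83775789] [[ 0.01422139 -0.99988222  0.00577035]
 [-0.99522011 -0.01471223 -0.09654267]
 [ 0.0966162  -0.0043698  -0.99531212]]
```

View pics/side0.png

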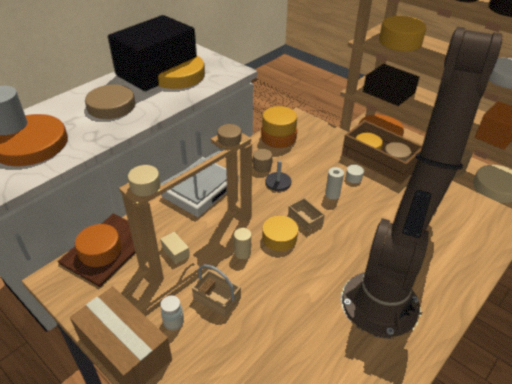

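View pics/top0.png

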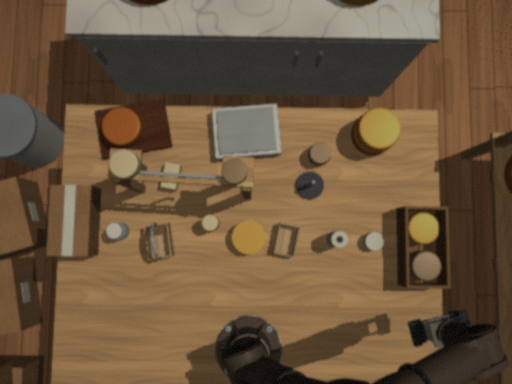

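The side view shows the caddy near (215,292), the roll at (334,184), the stand at (279,180), and the rack between posts at about (145,230) and (238,180). In the top view the caddy is at (157,242), the roll at (339,240), the stand at (309,186), and the rack bar runs along row ~176. I'll zoom in next.

```bash
python3 - <<'E'
import cv2
a=cv2.imread('pics/side0.png');b=cv2.imread('pics/top0.png')
c=cv2.resize(a[120:320,120:360],None,fx=3.3,fy=3,interpolation=cv2.INTER_CUBIC)
c=cv2.resize(a[120:320,120:360],None,fx=3,fy=3,interpolation=cv2.INTER_CUBIC);cv2.imwrite('pics/side_c.png',c)
t=cv2.resize(b[140:270,100:260],None,fx=4,fy=4,interpolation=cv2.INTER_CUBIC)
cv2.imwrite('pics/top_c.png',t)
t=cv2.resize(b[140:270,250:390],None,fx=4,fy=4,interpolation=cv2.INTER_CUBIC)
cv2.imwrite('pics/top_d.png',t)
E
```

```text
(no output)
```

View pics/side_c.png

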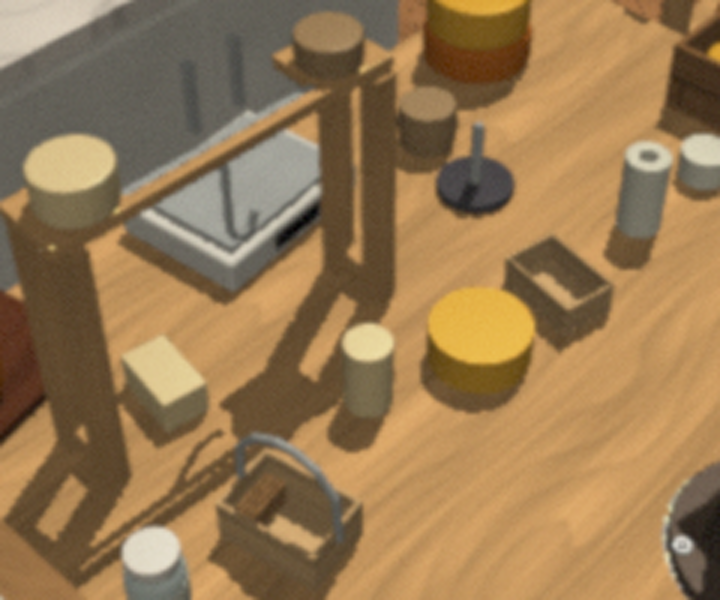

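View pics/top_c.png

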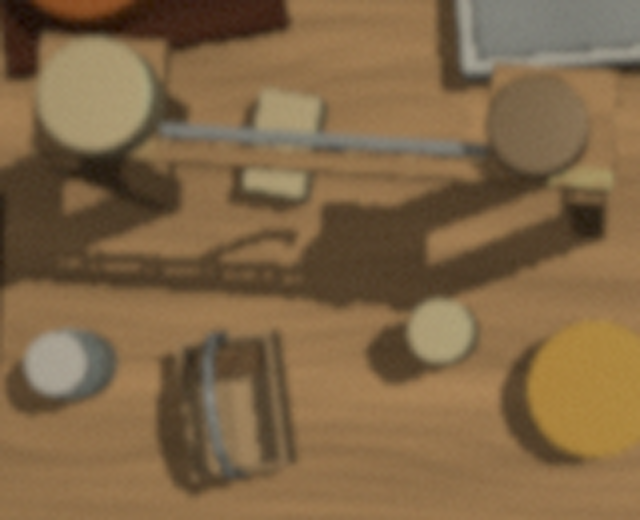

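View pics/top_d.png

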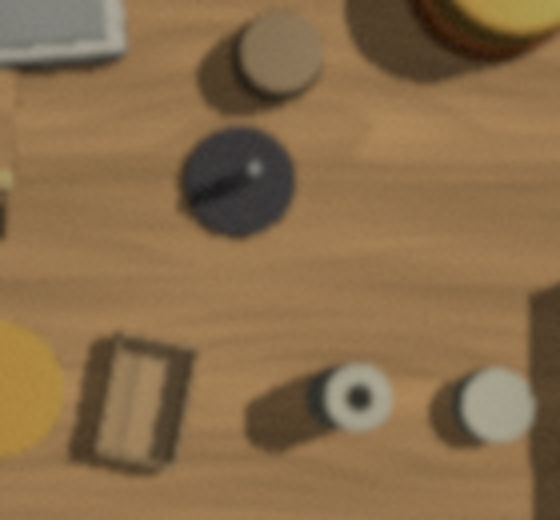

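The crops give these full-frame positions:
- **Hook:** lowest point in side near (199.3,198.7), with the tip to the right, i.e. towards -y.
- **Rack bar:** the grey strip in top from (140,172.5) to (221,178).
- **Caddy hoop:** in top from (154,225) to (157,258), so its bar runs nearly along world x.
- **Roll hole:** top (339.5,239), side (336,171.7).
- **Spindle tip:** top (313.8,182), side (279.3,161.3).

Now for the measurements.

```bash
cat > h.py <<'E'
import cv2,numpy as np
from workcell import monitor,cams
def snap(n):
    s=cams.snapshot(n);s['R']=cv2.Rodrigues(s['rvec'])[0];s['c']=-s['R'].T@np.ravel(s['tvec'])
    s['P']=s['K']@np.c_[s['R'],np.ravel(s['tvec'])];return s
def ray(s,p):
    d=s['R'].T@np.linalg.solve(s['K'],[p[0],p[1],1.]);return s['c'],d
def onz(s,p,z):
    c,d=ray(s,p);return c+d*(z-c[2])/d[2]
def tri(a,p,b,q):
    X=cv2.triangulatePoints(a['P'],b['P'],np.float64(p).reshape(2,1),np.float64(q).reshape(2,1)).ravel();X=X[:3]/X[3]
    e=[np.linalg.norm(cv2.projectPoints(X,s['rvec'],s['tvec'],s['K'],None)[0].ravel()-np.float64(u)) for s,u in((a,p),(b,q))]
    return X.round(4),np.round(e,2)
def cen(mask,box):
    x0,y0,x1,y1=box;m=mask[y0:y1,x0:x1].astype(np.uint8)
    n,l,st,c=cv2.connectedComponentsWithStats(m)
    i=1+np.argmax(st[1:,4]);return c[i]+[x0,y0],st[i],l==i
E
python3 - <<'E'
from h import *
S=snap('side');T=snap('top')
g=lambda s:s['frame'].astype(float).mean(2)
br=lambda s:cv2.GaussianBlur(s['frame'],(3,3),0).astype(int)[:,:,[2,0]]@[1,-1]  # B-R
# roll: hole
def dark(s,box):
    x0,y0,x1,y1=box;a=g(s)[y0:y1,x0:x1];w=np.clip(np.percentile(a,75)-15-a,0,None);Y,X=np.mgrid[y0:y1,x0:x1];return np.array([(w*X).sum(),(w*Y).sum()])/w.sum()
ht=dark(T,(336,236,344,243));hs=dark(S,(332,169,340,175))
print('hole',ht,hs,tri(T,ht,S,hs), onz(T,ht,.12),onz(S,hs,.12))
# roll outline top ring
c,st,_=cen((g(T)>140)&(br(T)>-35),(328,228,352,252));print('ring',c,st,onz(T,c,.12))
# disc
for n,s,b in(('T',T,(290,165,330,205)),('S',S,(260,165,298,195))):
    m=(g(s)<80); c,st,l=cen(m,b)
    k=cv2.findContours(cv2.morphologyEx(l.astype(np.uint8),cv2.MORPH_CLOSE,np.ones((5,5))),0,1)[0];k=max(k,key=len);e=cv2.fitEllipse(k);e0=np.array(e[0])+b[:2]
    print('disc',n,e0,e[1],onz(s,e0,.015),onz(s,e0,.0075))
# spindle tip
for n,s,b in(('T',T,(309,178,318,187)),('S',S,(274,157,284,180))):
    print(n);print(g(s)[b[1]:b[3],b[0]:b[2]].round(0).astype(int))
# B-R masks
for n,s,b in(('hoopT',T,(145,218,165,265)),('hoopS',S,(190,258,240,305)),('bar',T,(138,165,225,185))):
    m=br(s)>-12;c,st,l=cen(m,b);yy,xx=np.nonzero(l);print(n,c,st)
    if n=='bar':
        for x in range(0,87,6):
            v=yy[xx==x]; 
            if len(v):print(x+b[0],v.mean()+b[1],len(v))
    elif n=='hoopT':
        print([(y+b[1],round(xx[yy==y].mean()+b[0],1),int((yy==y).sum())) for y in range(47) if (yy==y).any()])
    else:
        print([(x+b[0],int(yy[xx==x].min()+b[1]),int(yy[xx==x].max()+b[1])) for x in range(0,50) if (xx==x).any()])
print(g(S)[174:204,192:210].round(0).astype(int))
E
```

```text
hole [339.29924242 239.02089864] [335.83983984 171.5642309 ] (array([ 0.4242, -0.3318,  0.1169]), array([0.09, 0.08])) [ 0.42443416 -0.33102323  0.12      ] [ 0.42202568 -0.32859895  0.12      ]
ring [339.28448276 238.87931034] [  4   4  15  15 116] [ 0.42495001 -0.33097088  0.12      ]
disc T [308.45036125 185.22712708] (26.393102645874023, 28.498092651367188) [ 0.63308102 -0.23016246  0.015     ] [ 0.63392899 -0.23108287  0.0075    ]
disc S [274.53522682 179.07252312] (19.61697769165039, 34.587825775146484) [ 0.64585318 -0.22622925  0.015     ] [ 0.65132063 -0.23309866  0.0075    ]
T
[[ 55  61  57  57  57  58  59  55  60]
 [ 57  55  60  63  69  68  61  57  59]
 [ 58  55  63  78  92  89  71  60  57]
 [ 56  56  67  94 113 107  82  64  58]
 [ 48  50  65  95 112 108  80  64  57]
 [ 43  45  55  80  96  90  75  63  59]
 [ 38  42  46  59  70  70  62  61  57]
 [ 41  41  43  50  57  59  58  57  58]
 [ 39  44  48  53  56  57  58  57  56]]
S
[[135 136 135 131 133 139 142 138 138 142]
 [149 145 146 141 139 139 139 142 143 140]
 [144 145 141 138 140 142 145 147 144 150]
 [140 141 139 137 143 14
[... 2576 characters left out ...]
 99 118 137 125 112 135]
 [164 161 153 114  91 101 139 157 154 144 131 108 100 113 119 110 135 175]
 [164 163 153 121  95  96 125 148 151 142 128 102  91 106 122 143 173 189]
 [162 160 155 131 103  91 104 132 139 132 111  92  96 130 171 187 190 183]
 [156 159 156 146 120  93  90 108 113 108  92  96 129 174 192 193 180 157]
 [141 150 154 156 145 122 100 103 101  90  96 137 178 196 193 176 151 126]
 [110 123 142 155 154 144 130 124 113 122 143 177 196 192 173 149 122 103]
 [113 104 113 133 144 140 125 115 137 172 188 196 191 171 144 119  99  95]
 [153 128 113 106 116 114 113 135 175 199 198 188 169 140 113 101  92  91]
 [191 179 152 130 111 110 140 179 199 200 185 163 137 110  98  94  93  93]]
```

```bash
python3 - <<'E'
from h import *
S=snap('side');T=snap('top')
g=lambda s:s['frame'].astype(float).mean(2)
br=lambda s:cv2.GaussianBlur(s['frame'],(0,0),.7).astype(float)@[-1,0,1]
t=(313.25,181.4)
for q in ((279,162),(279,163)):print('tip',tri(T,t,S,q))
print('tip z.115',onz(T,t,.115),onz(S,(279,162.5),.115))
b=(290,165,330,205);a=g(T);m=(a<95)
m[176:187,308:318]=1
c,st,l=cen(m,b);k=max(cv2.findContours(l.astype(np.uint8),0,1)[0],key=len);e=cv2.fitEllipse(k);e0=np.array(e[0])+b[:2];print('disc',e,onz(T,e0,.015),st)
sat=lambda s:cv2.cvtColor(cv2.GaussianBlur(s['frame'],(0,0),.7),cv2.COLOR_RGB2HSV)[:,:,1].astype(int)
print(sat(T)[222:262:2,143:175]);print(sat(S)[262:302:2,196:238]);print(sat(T)[166:184,150:222:8])
E
```

```text
tip (array([ 0.637 , -0.2375,  0.1046]), array([0.19, 0.17]))
tip (array([ 0.6377, -0.2384,  0.0985]), array([0.24, 0.21]))
tip z.115 [ 0.63636612 -0.23571667  0.115     ] [ 0.62632756 -0.22512057  0.115     ]
disc ((18.51426124572754, 20.152477264404297), (27.689403533935547, 29.96287727355957), 69.32695007324219) [ 0.63338016 -0.23041309  0.015     ] [  4   6  30  29 691]
[[125 124 123 122 124 122 122 121 115 111 108 108 111 112 118 121 121 119
  118 118 118 117 116 116 117 120 122 122 122 123 123 124]
 [122 123 123 121 120 120 117 109  91  64  48  54  68  89 105 112 114 113
  113 113 112 111 109 107 110 113 119 121 121 122 123 123]
 [117 115 115 114 113 112 106  90  59  37  42  65  95 109 111 115 117 117
  119 122 123 119 113 109 110 110 114 120 121 121 124 124]
 [118 112 109 108 111 108  96  73  45  36  57  97 118 122 122 125 125 123
  124 126 126 127 117 109 108 110 113 120 121 122 122 123]
 [120 112 109 108 110 110  97  62  35  33  64 103 123 127 129 126 126 125
  126 128 126 123 123 112 107 107 113 118 120 121 123 123]
 [122 117 113 116 115 108  93  57  30  30  63 101 122 127 
[... 5441 characters left out ...]
124 123  85  84 120 124 124 123 125]
 [124 125  84  84 118 123 124 123 123]
 [122 123  83  85 120 124 123 123 123]
 [119 122  84  85 120 124 124 122 123]
 [ 98 111  81  84 118 123 123 122 123]
 [ 68  87  75  78 113 122 121 122 122]
 [ 38  55  57  64  97 111 117 123 123]
 [ 33  34  38  47  68  89 100 112 117]
 [ 57  42  32  32  40  58  72  89 104]
 [ 92  74  49  38  26  36  44  57  76]
 [115 106  78  63  37  42  35  34  45]
 [122 119 103  94  75  73  52  39  35]
 [123 123 117 112 109 105  89  71  54]
 [124 126 122 119 120 118 113 104  91]
 [123 125 120 120 123 121 121 118 116]
 [123 124 111 118 124 122 124 122 121]
 [124 124  98 106 125 124 123 121 122]
 [124 125  87  90 127 126 125 121 124]]
```

```bash
python3 - <<'E'
from h import *
S=snap('side');T=snap('top')
pr=lambda s,X:cv2.projectPoints(np.float64(X).reshape(-1,1,3),s['rvec'],s['tvec'],s['K'],None)[0].reshape(-1,2)
print('S of tip/roll',pr(S,[(.6364,-.2357,.115),(.4244,-.331,.12),(.6364,-.2357,.06)]))
sat=lambda s:cv2.cvtColor(cv2.GaussianBlur(s['frame'],(0,0),.7),cv2.COLOR_RGB2HSV)[:,:,1].astype(float)
A=sat(T);B=sat(S)
# bar
pts=[]
for x in range(146,220,3):
    v=np.clip(75-A[166:184,x],0,None);pts.append((x,(v*np.arange(166,184)).sum()/v.sum()))
W=np.array([onz(T,p,.36) for p in pts]);k=np.polyfit(W[:,1],W[:,0],1);print('bar x=a*y+b',k,'yaw deg',-np.degrees(np.arctan(k[0])),'res',np.std(W[:,0]-np.polyval(k,W[:,1])))
n=np.array([1,-k[0],0])
for nm,p in(('low',(199.6,198.7)),('shank',(196,190)),('shank',(194.8,176)),('tipend',(204.2,189.8)),('tip',(204,195))):
    c,d=ray(S,p);t=(k[1]-n@c)/(n@d);X=c+t*d;print(nm,X.round(4))
# hoop
tp=[]
for y in range(225,259):
    v=np.clip(80-A[y,146:160],0,None);tp.append(((v*np.arange(146,160)).sum()/v.sum(),y))
m=(B<70).astype(np.uint8);m[:262]=0;m[302:]=0;m[:,:196]=0;m[:,238:]=0
ys,xs=np.nonzero(m);wt=80-B[ys,xs]
# side centreline: local weighted means
cl=[]
for y,x in zip(ys,xs):
    d=np.exp(-((ys-y)**2+(xs-x)**2)/4)*wt;cl.append(((d*xs).sum()/d.sum(),(d*ys).sum()/d.sum()))
cl=np.array(cl)
for p in tp[::2]:
    z=np.arange(.05,.175,.001);X=np.array([onz(T,p,q) for q in z]);q=pr(S,X)
    D=np.linalg.norm(q[:,None]-cl[None],axis=2).min(1)
    loc=[i for i in range(1,len(z)-1) if D[i]<=D[i-1] and D[i]<=D[i+1] and D[i]<.8]
    print(np.round(p,1),[(X[i].round(4).tolist(),round(D[i],2)) for i in loc])
E
```

```text
S of tip/roll [[278.77363766 160.24808014]
 [335.69351379 171.0161222 ]
 [278.18332294 170.71584447]]
bar x=a*y+b [0.05297965 0.61037253] yaw deg -3.03267478590484 res 0.0003462061839018417
low [0.6213 0.2058 0.2131]
shank [0.6219 0.2171 0.2598]
shank [0.6218 0.2165 0.3201]
tipend [0.6201 0.1834 0.2396]
tip [0.6202 0.186  0.2175]
[153. 225.] [([0.4669, 0.3625, 0.075], np.float64(0.1)), ([0.4669, 0.3619, 0.078], np.float64(0.06)), ([0.4668, 0.3613, 0.081], np.float64(0.07)), ([0.4667, 0.3604, 0.085], np.float64(0.18)), ([0.4666, 0.3596, 0.089], np.float64(0.3)), ([0.4665, 0.3587, 0.093], np.float64(0.44)), ([0.4664, 0.3577, 0.098], np.float64(0.52)), ([0.4663, 0.3569, 0.102], np.float64(0.52)), ([0.4662, 0.3556, 0.108], np.float64(0.06)), ([0.4661, 0.3552, 0.11], np.float64(0.16)), ([0.4661, 0.3546, 0.113], np.float64(0.1))]
[151.9 227. ] [([0.4592, 0.3651, 0.081], np.float64(0.66)), ([0.4585, 0.3564, 0.122], np.float64(0.04)), ([0.4584, 0.3558, 0.125], np.float64(0.12))]
[151.6 229. ] [([0.451, 0.3545, 0.135], np.float64(0.1))]
[151.5 231. ] [([0.4437, 0.354, 0.138], np.float64(0.12)
[... 519 characters left out ...]
, np.float64(0.1))]
[152.6 245. ] [([0.3936, 0.3455, 0.15], np.float64(0.03))]
[153.1 247. ] [([0.3864, 0.3443, 0.146], np.float64(0.22))]
[153.5 249. ] [([0.3792, 0.3432, 0.144], np.float64(0.09))]
[154. 251.] [([0.372, 0.3418, 0.14], np.float64(0.02))]
[154.8 253. ] [([0.3644, 0.3415, 0.127], np.float64(0.52)), ([0.3646, 0.3405, 0.132], np.float64(0.1))]
[155.7 255. ] [([0.3569, 0.3398, 0.118], np.float64(0.27)), ([0.357, 0.339, 0.122], np.float64(0.12))]
[156.8 257. ] [([0.3488, 0.3392, 0.099], np.float64(0.62)), ([0.349, 0.3384, 0.103], np.float64(0.33)), ([0.3492, 0.3376, 0.107], np.float64(0.05)), ([0.3493, 0.3372, 0.109], np.float64(0.08)), ([0.3494, 0.3366, 0.112], np.float64(0.34))]
```

Measured positions:

| Item | Value |
|---|---|
| Roll axis | (0.4244, -0.331) |
| Spindle axis | (0.6364, -0.2357) |
| Handle top | (0.408, 0.348, ~0.153), yaw 9.4° |
| Hook seat | ≈(0.621, 0.200, 0.225), rack yaw -3.0° |

Moving to the roll.

Request:
arm_command(
  rows=[
    [[0.2,0.2,0],0],
    [[0.5,0.5,0],0],
    [[0.8,0.8,0],0],
    [[1,1,0],0],
  ],
  hand=-1,
)

```text
clock: 0.8
tool_pos: [0.2502, -0.5049, 0.2268]
tool_rot: [-0.0, 0.993, 0.12, 0.001]
ft_force: [0.0, -0.5, -0.7]
width: 0.0919
grip_force: 0.0
```

Request:
arm_command(
  rows=[
    [[0.3,0.3,0],0],
    [[0.6,0.6,0],0],
    [[0.9,0.9,0],0],
    [[1,1,0],0],
  ],
)

```text
clock: 1.2
tool_pos: [0.3516, -0.4034, 0.227]
tool_rot: [-0.0, 0.993, 0.122, 0.001]
ft_force: [0.4, 0.3, -0.7]
width: 0.0919
grip_force: 0.0
```

Request:
arm_command(
  rows=[
    [[0.3,0.3,0],0],
    [[0.6,0.6,0],0],
    [[0.768,0.758,0],0],
    [[0.768,0.758,0],0],
    [[0.768,0.758,0],0],
  ],
)

```text
clock: 1.7
tool_pos: [0.4245, -0.3318, 0.2267]
tool_rot: [0.0, 0.993, 0.119, -0.0]
ft_force: [0.0, -1.0, 0.6]
width: 0.0917
grip_force: 0.0
```

Request:
arm_command(
  rows=[
    [[0,0,-0.2],0],
    [[0,0,-0.4],0],
    [[0,0,-0.6],0],
    [[0,0,-0.8],0],
    [[0,0,-0.9],0],
    [[0,0,-1],0],
  ],
)

```text
clock: 2.3
tool_pos: [0.4237, -0.3326, 0.1263]
tool_rot: [0.0, 0.993, 0.118, -0.0]
ft_force: [0.9, -0.2, 0.8]
width: 0.0921
grip_force: 0.0
```

Request:
arm_command(
  rows=[
    [[0,0,-0.1],0],
    [[0,0,-0.2],0],
    [[0,0,-0.3],0],
    [[0,0,-0.4],0],
    [[0,0,-0.5],0],
    [[0,0,-0.5],0],
  ],
)

```text
clock: 2.9
tool_pos: [0.4238, -0.3309, 0.0753]
tool_rot: [-0.001, 0.993, 0.119, -0.001]
ft_force: [0.8, -0.3, 0.0]
width: 0.0922
grip_force: 0.0
```

Request:
arm_command(
  rows=[
    [[0,0,0],0],
    [[0,0,0],0],
    [[0,0,0],0],
    [[0,0,0],0],
    [[0,0,0],0],
    [[0,0,0],0],
    [[0,0,0],0],
    [[0,0,0],0],
    [[0,0,0],0],
    [[0,0,0],0],
  ],
  hand=1,
  squeeze=20,
)

```text
clock: 3.9
tool_pos: [0.4247, -0.3315, 0.0769]
tool_rot: [0.0, 0.993, 0.119, 0.0]
ft_force: [-0.2, 1.4, 4.2]
width: 0.0626
grip_force: 19.9
```

Request:
arm_command(
  rows=[
    [[0,0,0.1],0],
    [[0,0,0.3],0],
    [[0,0,0.5],0],
    [[0,0,0.7],0],
    [[0,0,0.9],0],
    [[0,0,1],0],
  ],
)

```text
clock: 4.5
tool_pos: [0.425, -0.332, 0.1787]
tool_rot: [0.001, 0.993, 0.119, 0.001]
ft_force: [0.0, 0.8, -1.4]
width: 0.0628
grip_force: 19.9
```

Request:
arm_command(
  rows=[
    [[0,0,0.2],0],
    [[0,0,0.4],0],
    [[0.2,0.1,0.45],0],
    [[0.4,0.2,0.45],0],
    [[0.6,0.3,0.45],0],
    [[0.8,0.4,0.45],0],
    [[1,0.5,0.45],0],
  ],
)

```text
clock: 5.2
tool_pos: [0.5249, -0.281, 0.2213]
tool_rot: [-0.0, 0.993, 0.119, -0.0]
ft_force: [-0.2, -0.5, -2.4]
width: 0.0625
grip_force: 19.9
```

Request:
arm_command(
  rows=[
    [[0.2,0.1,0],0],
    [[0.4,0.2,0],0],
    [[0.6,0.3,0],0],
    [[0.8,0.38,0],0],
    [[0.95,0.45,0],0],
    [[1,0.45,0],0],
  ],
)

```text
clock: 5.8
tool_pos: [0.6257, -0.2346, 0.2209]
tool_rot: [-0.001, 0.993, 0.12, -0.0]
ft_force: [-0.2, 1.5, -1.1]
width: 0.0622
grip_force: 19.9
```

Request:
arm_command(
  rows=[
    [[0.06,0,0],0],
    [[0.12,0,0],0],
    [[0.12,0,0],0],
    [[0.12,0,0],0],
    [[0.12,0,0],0],
    [[0.12,0,0],0],
  ],
)

```text
clock: 6.4
tool_pos: [0.6363, -0.2367, 0.2219]
tool_rot: [0.0, 0.993, 0.119, -0.0]
ft_force: [-0.4, 0.5, -1.6]
width: 0.0623
grip_force: 19.9
```

```bash
python3 - <<'E'
from h import *
S=snap('side');T=snap('top');np.savez('a.npz',s=S['frame'],t=T['frame'])
c=cv2.resize(S['frame'][110:200,240:340],None,fx=4,fy=4,interpolation=cv2.INTER_CUBIC)
d=cv2.resize(T['frame'][130:220,260:360],None,fx=4,fy=4,interpolation=cv2.INTER_CUBIC)
cv2.imwrite('pics/above.png',np.hstack([c,d])[:,:,::-1])
g=S['frame'].astype(int).mean(2);print(g[140:176:2,268:298].astype(int))
E
```

```text
[[ 58  60  61  64  80 109 108 106 103 102  99  99 110 114 113 113 110 110
  105  98  88  66  59  54  54  50  59  84 130 146]
 [ 57  56  59  56  72  92  99 100 106  99  92  99 112 113 110 114 110 110
  103  97  83  67  57  55  55  58  70 100 133 145]
 [ 59  57  65  62  70  88  99 103 108 107 107 109 112 114 113 111 108 108
  103  98  76  59  57  64  66  79 105 137 146 146]
 [ 74  72  63  65  75  90  99 106 110 115 115 119 119 116 115 113 112 105
  102  97  83  72  76  84  96 111 136 149 147 147]
 [ 81  79  79  79  80  90  99 107 109 114 115 117 116 116 116 114 114 106
  101  96  87  80  82 103 135 143 145 144 147 152]
 [119 102  88  82  85  93  99 108 109 114 118 115 118 118 116 118 111 109
  103  97  79  83 106 136 149 149 154 157 161 159]
 [137 138 128  99  88  94 104 108 112 115 120 120 117 119 115 115 114 105
  103 100 110 133 147 154 158 159 156 160 157 155]
 [139 138 137 126 103  98 105 109 115 117 117 115 122 114 115 115 110 108
  103 116 142 154 156 153 153 155 155 159 161 165]
 [139 138 134 107  98 105 106 109 114 114 118 117 121 118 118 114 110 110
  115 135 150 157 159 161 
[... 450 characters left out ...]
 97 121 148 161 160 159
  160 163 163 165 167 165 167 163 163 158 154 152]
 [ 67  62  71 105 143 158 155 151 144 111  88  93 100 125 151 162 164 161
  160 155 157 161 163 163 159 154 151 147 153 153]
 [ 64  64  80 124 146 152 155 156 145 109  94  94 107 135 157 163 160 158
  154 152 152 151 148 148 147 151 151 153 147 146]
 [ 60  72  97 140 153 158 160 154 132 103  94  95 107 134 155 158 155 156
  153 148 149 150 147 149 150 150 147 151 149 153]
 [ 83 106 127 136 127 120 111 102  89  87  91  96  95 107 114 129 140 141
  150 148 152 149 147 147 148 152 150 151 152 153]
 [ 83  94  88  79  78  81  74  76  80  87  94  92  83  80  77  76  83  89
  100 117 137 146 146 151 151 154 152 156 158 154]]
```

View pics/above.png

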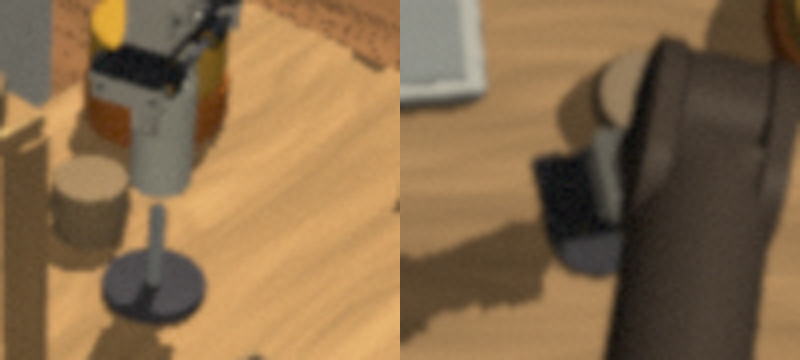

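```bash
python3 - <<'E'
from h import *
S=snap('side');T=snap('top')
pr=lambda s,X:cv2.projectPoints(np.float64(X).reshape(-1,1,3),s['rvec'],s['tvec'],s['K'],None)[0].reshape(-1,2)
import math
a=np.linspace(0,2*math.pi,72)
for n,s,f,b in(('T',T,'pics/top0.png',(288,163,332,208)),('S',S,'pics/side0.png',(258,160,300,202))):
    im=cv2.imread(f);x0,y0,x1,y1=b
    lab=cv2.cvtColor(cv2.GaussianBlur(im,(0,0),.6),cv2.COLOR_BGR2LAB)[:,:,2].astype(float)
    c=cv2.resize(lab[y0:y1,x0:x1],None,fx=8,fy=8,interpolation=cv2.INTER_LINEAR)
    lo,hi=np.percentile(c,8),np.percentile(c,85);m=(c<(lo+hi)/2).astype(np.uint8)
    k=max(cv2.findContours(m,0,1)[0],key=cv2.contourArea)
    hull=cv2.convexHull(k)[:,0]/8+[x0-.44,y0-.44]
    print(n,lo,hi,'ext',hull.min(0).round(2),hull.max(0).round(2))
    for cx,cy in((.6364,-.2357),(.633,-.231)):
        P=np.vstack([pr(s,np.c_[cx+.055*np.cos(a),cy+.055*np.sin(a),0*a+z]) for z in(0,.015)]);print(cx,cy,'pred',P.min(0).round(2),P.max(0).round(2))
E
```

```text
T 128.29296875 155.3125 ext [295.06 171.18] [323.18 198.68]
0.6364 -0.2357 pred [295.52 170.56] [323.83 198.65]
0.633 -0.231 pred [294.33 171.39] [322.63 199.49]
S 128.05859375 164.5625 ext [265.06 160.56] [290.68 191.31]
0.6364 -0.2357 pred [264.52 170.63] [290.85 190.42]
0.633 -0.231 pred [264.39 171.49] [290.77 191.35]
```

The side view shows the roll hanging directly over the spindle, roll axis at about column 279.5 and spindle at 278.9. The disc outline suggests a shift of about 1 mm. I'll apply it and lower past the tip while watching force.

Request:
arm_command(
  rows=[
    [[-0.007,0.012,0],0],
    [[-0.007,0.012,-0.1],0],
    [[-0.007,0.012,-0.2],0],
    [[-0.007,0.012,-0.25],0],
    [[-0.007,0.012,-0.3],0],
    [[-0.007,0.012,-0.35],0],
    [[-0.007,0.012,-0.4],0],
    [[-0.007,0.012,-0.45],0],
    [[-0.007,0.012,-0.45],0],
  ],
)

```text
clock: 7.5
tool_pos: [0.6355, -0.2352, 0.1759]
tool_rot: [-0.0, 0.993, 0.119, -0.001]
ft_force: [0.1, -0.1, -1.2]
width: 0.0622
grip_force: 19.9
```

Request:
arm_command(
  rows=[
    [[0,0,-0.07],0],
    [[0,0,-0.14],0],
    [[0,0,-0.21],0],
    [[0,0,-0.28],0],
    [[0,0,-0.35],0],
    [[0,0,-0.42],0],
    [[0,0,-0.49],0],
    [[0,0,-0.56],0],
    [[0,0,-0.63],0],
    [[0,0,-0.7],0],
    [[0,0,-0.75],0],
    [[0,0,-0.75],0],
  ],
)

```text
clock: 8.7
tool_pos: [0.6354, -0.2351, 0.1008]
tool_rot: [-0.0, 0.993, 0.119, -0.001]
ft_force: [-0.1, 0.7, -1.5]
width: 0.0624
grip_force: 19.9
```

Request:
arm_command(
  rows=[
    [[0,0,-0.02],0],
    [[0,0,-0.04],0],
    [[0,0,-0.06],0],
    [[0,0,-0.07],0],
    [[0,0,-0.075],0],
    [[0,0,-0.08],0],
    [[0,0,-0.08],0],
  ],
)

```text
clock: 9.4
tool_pos: [0.6359, -0.2353, 0.0938]
tool_rot: [0.0, 0.993, 0.119, 0.0]
ft_force: [0.3, -0.2, -1.0]
width: 0.0623
grip_force: 19.9
```

Request:
arm_command(
  rows=[
    [[0,0,-0.005],0],
    [[0,0,-0.01],0],
    [[0,0,-0.01],0],
    [[0,0,-0.01],0],
  ],
)

```text
clock: 9.8
tool_pos: [0.6359, -0.2353, 0.0927]
tool_rot: [0.0, 0.993, 0.119, -0.0]
ft_force: [0.6, -1.1, -2.0]
width: 0.0624
grip_force: 19.9
```

Request:
arm_command(
  rows=[
    [[0,0,-0.005],0],
    [[0,0,-0.01],0],
    [[0,0,-0.01],0],
    [[0,0,-0.01],0],
  ],
)

```text
clock: 10.2
tool_pos: [0.6361, -0.2352, 0.092]
tool_rot: [0.0, 0.993, 0.119, 0.0]
ft_force: [-0.2, 1.1, 1.3]
width: 0.0623
grip_force: 19.9
```

Request:
arm_command(
  rows=[
    [[0,0,-0.005],0],
    [[0,0,-0.005],0],
    [[0,0,-0.005],0],
  ],
)

```text
clock: 10.5
tool_pos: [0.6364, -0.2352, 0.092]
tool_rot: [0.0, 0.993, 0.119, 0.001]
ft_force: [-0.7, 1.3, 4.9]
width: 0.0628
grip_force: 19.9
```

Request:
arm_command(
  rows=[
    [[0,0,0],0],
    [[0,0,0],0],
    [[0,0,0],0],
    [[0,0,0],0],
    [[0,0,0],0],
    [[0,0,0],0],
    [[0,0,0],0],
    [[0,0,0],0],
  ],
  hand=-1,
)

```text
clock: 11.3
tool_pos: [0.6359, -0.2353, 0.0912]
tool_rot: [0.0, 0.993, 0.119, 0.0]
ft_force: [0.2, 0.5, -0.2]
width: 0.0919
grip_force: 0.0
```

Request:
arm_command(
  rows=[
    [[0,0,0.1],0],
    [[0,0,0.3],0],
    [[0,0,0.5],0],
    [[0,0,0.7],0],
    [[0,0,0.9],0],
    [[0,0,1],0],
  ],
)

```text
clock: 11.9
tool_pos: [0.6369, -0.2355, 0.1941]
tool_rot: [0.001, 0.993, 0.119, 0.002]
ft_force: [0.3, -0.1, 0.0]
width: 0.0919
grip_force: 0.0
```

Request:
arm_command(
  rows=[
    [[-0.2,0.1,0.2],0],
    [[-0.5,0.2,0.4],0],
    [[-0.8,0.4,0.6],0],
    [[-1,0.5,0.6],0],
  ],
)

```text
clock: 12.3
tool_pos: [0.5355, -0.184, 0.2541]
tool_rot: [0.001, 0.993, 0.119, 0.002]
ft_force: [-1.4, 0.7, 1.1]
width: 0.0916
grip_force: 0.0
```

Request:
arm_command(
  rows=[
    [[-0.3,0.3,0],0],
    [[-0.6,0.6,0],0],
    [[-0.9,0.9,0],0],
    [[-1,1,0],0],
  ],
)

```text
clock: 12.7
tool_pos: [0.4331, -0.0825, 0.2514]
tool_rot: [-0.0, 0.993, 0.121, -0.0]
ft_force: [0.9, 0.1, 0.2]
width: 0.0917
grip_force: 0.0
```

Request:
arm_command(
  rows=[
    [[0,0.3,0],0],
    [[0,0.6,0],0],
    [[0,0.9,0],0],
    [[0,1,0],0],
  ],
)

```text
clock: 13.1
tool_pos: [0.4361, 0.0175, 0.2516]
tool_rot: [-0.0, 0.993, 0.121, 0.0]
ft_force: [0.9, -0.5, 0.7]
width: 0.0917
grip_force: 0.0
```

Request:
arm_command(
  rows=[
    [[0,0.3,0],0],
    [[0,0.6,0],0],
    [[0,0.9,0],0],
    [[0,1,0],0],
  ],
)

```text
clock: 13.5
tool_pos: [0.4361, 0.1171, 0.2514]
tool_rot: [-0.0, 0.993, 0.12, 0.0]
ft_force: [0.4, -0.4, -0.2]
width: 0.0916
grip_force: 0.0
```

Request:
arm_command(
  rows=[
    [[0,0.3,0],0],
    [[0,0.6,0],0],
    [[0,0.9,0],0],
    [[0,1,0],0],
  ],
)

```text
clock: 13.9
tool_pos: [0.4361, 0.2167, 0.2513]
tool_rot: [-0.0, 0.993, 0.12, 0.0]
ft_force: [-0.3, 0.3, -0.1]
width: 0.0917
grip_force: 0.0
```

Request:
arm_command(
  rows=[
    [[-0.2,0.3,0],0],
    [[-0.4,0.6,0],0],
    [[-0.5,0.9,0],0],
    [[-0.5,1,0],-0.024],
    [[-0.5,1,0],-0.024],
    [[-0.5,1,0],-0.024],
    [[-0.5,1,0],-0.024],
  ],
)

```text
clock: 14.6
tool_pos: [0.3868, 0.313, 0.251]
tool_rot: [0.001, 0.997, 0.081, -0.0]
ft_force: [0.5, -0.1, -0.1]
width: 0.0916
grip_force: 0.0
```

```bash
python3 - <<'E'
from h import *
o=monitor.get_obs();print(o['tool_pos'],o['tool_rot'],o['joint_positions'])
S=snap('side');cv2.imwrite('pics/roll_done.png',cv2.resize(S['frame'],None,fx=1.5,fy=1.5,interpolation=cv2.INTER_CUBIC)[:,:,::-1])
E
```

```text
[0.38675712 0.31300351 0.25104818] [ 5.50628439e-04  9.96699714e-01  8.11749742e-02 -3.55179134e-05] [-0.35983183  0.25613799 -0.52446011  1.80684294  0.14245133  1.11669046
 -2.34124051]
```

View pics/roll_done.png

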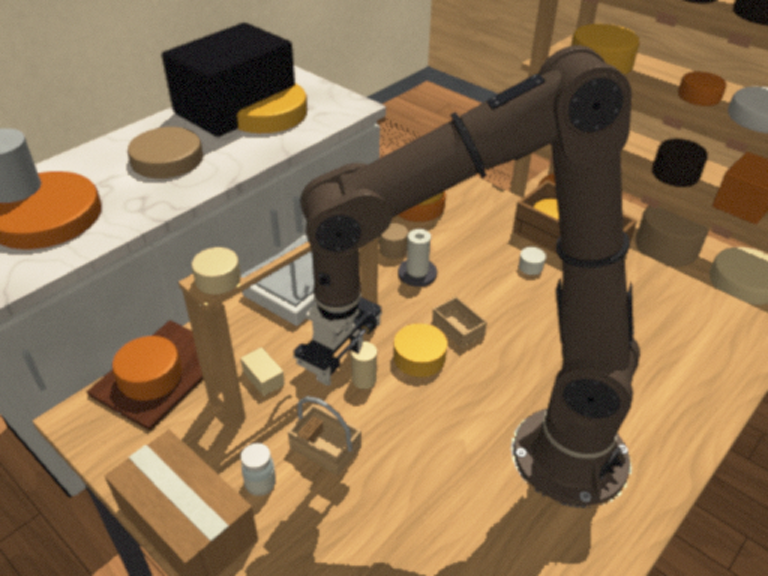

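The roll is on the spindle, with its top at about (419,237) in the 1.5x image, and the bystanders are undisturbed. Joint 7 is close to its limit, so I'll flip the gripper half a turn for margin before grasping the caddy.

Request:
arm_command(
  rows=[
    [[0,0,0],0.045],
    [[0,0,0],0.09],
    [[0,0,0],0.135],
    [[0,0,0],0.18],
    [[0,0,0],0.225],
    [[0,0,0],0.27],
    [[0,0,0],0.315],
    [[0,0,0],0.36],
    [[0,0,0],0.405],
    [[0,0,0],0.45],
    [[0,0,0],0.495],
    [[0,0,0],0.54],
    [[0,0,0],0.585],
    [[0,0,0],0.63],
    [[0,0,0],0.675],
    [[0,0,0],0.72],
    [[0,0,0],0.765],
    [[0,0,0],0.81],
    [[0,0,0],0.855],
    [[0,0,0],0.9],
  ],
)

```text
clock: 16.65
tool_pos: [0.3865, 0.3136, 0.2512]
tool_rot: [0.0, 0.073, 0.997, -0.0]
ft_force: [-0.6, 0.8, -0.8]
width: 0.0919
grip_force: 0.0
```

Request:
arm_command(
  rows=[
    [[-0.1,0.05,0],0.04],
    [[-0.25,0.12,0],0.07],
    [[-0.4,0.18,0],0.1],
    [[-0.478,0.234,0],0.1],
    [[-0.478,0.234,0],0.1],
    [[-0.478,0.234,0],0.1],
    [[-0.478,0.234,0],0.1],
  ],
)

```text
clock: 17.35
tool_pos: [0.339, 0.3376, 0.2512]
tool_rot: [0.0, -0.08, 0.997, -0.0]
ft_force: [0.5, 0.9, 0.5]
width: 0.0915
grip_force: 0.0
```

```bash
python3 - <<'E'
from h import *
o=monitor.get_obs();print(o['tool_pos'],o['tool_rot'],o['joint_positions'])
w,x,y,z=o['tool_rot'];print('close line deg',(np.degrees(2*np.arctan2(y,x))-90)%180)
E
```

```text
[0.33903839 0.33760242 0.25115415] [ 1.23424868e-04 -8.03227197e-02  9.96768890e-01 -1.61279671e-04] [ 0.01505061  0.40595219 -1.19296683  1.81846387  0.4058719   1.19582223
  0.42748886]
close line deg 99.21423201333215
```

Request:
arm_command(
  rows=[
    [[0,0,-0.2],0],
    [[0,0,-0.4],0],
    [[0,0,-0.6],0],
    [[0,0,-0.8],0],
    [[0,0,-0.9],0],
    [[0,0,-1],0],
  ],
)

```text
clock: 17.95
tool_pos: [0.3385, 0.338, 0.1507]
tool_rot: [-0.0, -0.081, 0.997, 0.0]
ft_force: [0.6, 0.4, 0.1]
width: 0.0918
grip_force: 0.0
```

Request:
arm_command(
  rows=[
    [[0,-0.01,-0.1],0],
    [[0,-0.01,-0.2],0],
    [[0,-0.01,-0.3],0],
    [[0,-0.01,-0.4],0],
    [[0,-0.01,-0.5],0],
    [[0,-0.01,-0.6],0],
    [[0,-0.01,-0.7],0],
    [[0,-0.01,-0.8],0],
    [[0,-0.01,-0.81],0],
    [[0,-0.01,-0.81],0],
  ],
)

```text
clock: 18.95
tool_pos: [0.3379, 0.3371, 0.07]
tool_rot: [-0.0, -0.082, 0.997, -0.0]
ft_force: [0.9, 0.1, -0.9]
width: 0.0917
grip_force: 0.0
```

```bash
python3 - <<'E'
from h import *
o=monitor.get_obs();print(o['tool_pos'],o['ft_force'],o['joint_positions'])
S=snap('side');T=snap('top')
c=cv2.resize(S['frame'][220:320,170:260],None,fx=4.4,fy=4.4,interpolation=cv2.INTER_CUBIC)
d=cv2.resize(T['frame'][205:275,125:180],None,fx=6.2,fy=6.2857,interpolation=cv2.INTER_CUBIC)
cv2.imwrite('pics/grasp.png',np.hstack([c,d])[:,:,::-1])
E
```

```text
[0.33791223 0.33711723 0.06999249] [ 0.85097374  0.08246314 -0.87397306] [-0.18011286  0.61079167 -0.98249917  2.04293048  0.68365516  0.85551223
  0.17600402]
```

View pics/grasp.png

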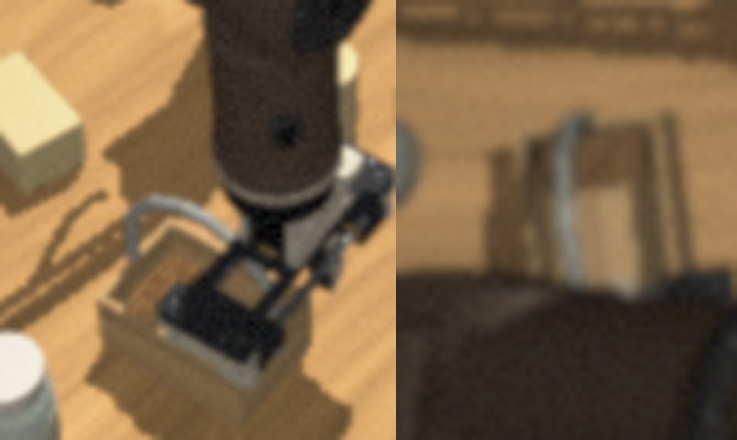

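The fingers straddle the front leg and the hoop hasn't moved. The wrist link looks thick, about 30 px across, so I'll check its size against the rack slat.

```bash
python3 - <<'E'
from h import *
S=snap('side');T=snap('top')
pr=lambda s,X:cv2.projectPoints(np.float64(X).reshape(-1,1,3),s['rvec'],s['tvec'],s['K'],None)[0].reshape(-1,2)
for z in np.arange(.07,.42,.03):
    p=pr(S,[(.338,.337,z)])[0];d=S['R']@np.array([.338,.337,z])+np.ravel(S['tvec']);print(round(z,2),p.round(1),(p-[170,220])*4.4,'mm/px',round(d[2]/475*1000,2))
g=S['frame'].mean(2);
for r in range(215,275,5):print(r,g[r,210:256].astype(int))
E
```

```text
0.07 [233.6 294.8] [279.8322516 329.1159221] mm/px 3.14
0.1 [233.4 289. ] [279.0135523  303.66791955] mm/px 3.1
0.13 [233.2 283.1] [278.17223092 277.51674482] mm/px 3.06
0.16 [233. 277.] [277.30733671 250.63284484] mm/px 3.01
0.19 [232.8 270.7] [276.41786486 222.98498689] mm/px 2.97
0.22 [232.6 264.2] [275.50275263 194.54013762] mm/px 2.93
0.25 [232.4 257.6] [274.56087514 165.26333132] mm/px 2.89
0.28 [232.2 250.7] [273.5910407 135.1175266] mm/px 2.85
0.31 [232.  243.7] [272.59198583 104.06344999] mm/px 2.8
0.34 [231.7 236.4] [271.56236975  72.05942526] mm/px 2.76
0.37 [231.5 228.9] [270.50076837  39.06118682] mm/px 2.72
0.4 [231.2 221.1] [269.40566771   5.02167543] mm/px 2.68
215 [40 39 42 44 42 42 43 44 48 43 49 45 49 51 46 47 52 48 50 54 54 61 61 64
 63 58 47 49 54 43 36 32 31 29 31 28 24 25 22 31 27 23 28 31 27 42]
220 [175 162 128  93  73  60  43  43  40  38  43  42  42  43  44  49  48  46
  46  49  47  50  52  47  46  48  46  37  33  28  25  25  27  25  21  24
  14  17  30  23  32  28  26  50 102 151]
225 [171 170 169 163 154 132  81  47  45  41  43  41  43  39  38  36  41  43

[... 1142 characters left out ...]
2  49  45
  44  48  45  42  44  47  48  44  46  42  44  42  44  37  39  42  41  43
  58 123 203 221 218 188 134 109 134 145]
260 [ 87  86  86  89  90  87  88  89  86  86  80  74  59  49  48  47  49  48
  47  49  51  49  45  44  47  45  49  48  48  53  48  43  51  63  78  81
 115 140 141 127  97  76  68  67  68  74]
265 [136 126 120 109  93  88  92 113 147 162 155 120  68  31  35  53  67  77
  85  89  89  90  89  88  89  89  89  83  70  59  45  32  16  33  67  90
 103 111 122  97  60  34  29  26  20  31]
270 [159 156 150 141 131 131 136 148 161 168 165 161 160 153 127 102  59  21
   2  16  12  13  16  23  33  54  66  73  97 110 117 106 101 101 101  89
  63  38  36  46  55  64  62  47  33  47]
```

The wrist is about 80 mm in diameter, giving roughly 5 mm clearance to the slat with the grasp at u = -71 mm. That's enough, so I'll grip and lift.

Request:
arm_command(
  rows=[
    [[0,0,0],0],
    [[0,0,0],0],
    [[0,0,0],0],
    [[0,0,0],0],
    [[0,0,0],0],
    [[0,0,0],0],
    [[0,0,0],0],
    [[0,0,0],0],
    [[0,0,0],0],
    [[0,0,0],0],
    [[0,0,0],0],
    [[0,0,0],0],
  ],
  hand=1,
  squeeze=58,
)

```text
clock: 20.35
tool_pos: [0.3381, 0.3372, 0.0702]
tool_rot: [-0.0, -0.082, 0.997, 0.0]
ft_force: [-1.9, 1.0, -0.2]
width: 0.0089
grip_force: 58.0
```

Request:
arm_command(
  rows=[
    [[0,0,0.03],0],
    [[0,0,0.06],0],
    [[0,0,0.09],0],
    [[0,0,0.12],0],
    [[0,0,0.15],0],
    [[0,0,0.2],0],
    [[0,0,0.2],0],
    [[0,0,0.2],0],
  ],
)

```text
clock: 21.15
tool_pos: [0.3382, 0.3372, 0.0904]
tool_rot: [0.0, -0.081, 0.997, 0.0]
ft_force: [-0.1, -0.7, -3.5]
width: 0.0092
grip_force: 58.0
```

```bash
cat > hoop.py <<'E'
from h import *
pr=lambda s,X:cv2.projectPoints(np.float64(X).reshape(-1,1,3),s['rvec'],s['tvec'],s['K'],None)[0].reshape(-1,2)
sat=lambda s:cv2.cvtColor(cv2.GaussianBlur(s['frame'],(0,0),.7),cv2.COLOR_RGB2HSV)[:,:,1].astype(float)
E
python3 - <<'E'
from hoop import *
o=monitor.get_obs();print(o['tool_pos'],o['ft_force'],o['wrist_torque'],o['width'])
S=snap('side');T=snap('top')
c=cv2.resize(S['frame'][200:320,170:270],None,fx=4,fy=4,interpolation=cv2.INTER_CUBIC)
d=cv2.resize(T['frame'][200:280,120:180],None,fx=6,fy=6,interpolation=cv2.INTER_CUBIC)
cv2.imwrite('pics/lift.png',np.hstack([c,d])[:,:,::-1])
E
```

```text
[0.33821978 0.33715042 0.09038246] [-0.11058348 -0.72682136 -3.48409656] [ 0.1126709   0.05430652 -0.02424202] 0.009162889433711326
```

View pics/lift.png

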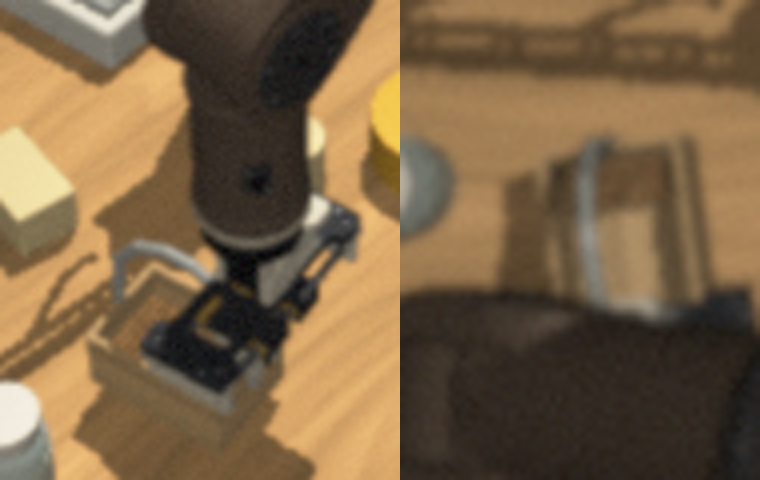

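The caddy is lifted, level and held (opening 9 mm). Lifting higher and turning to line up with the rack.

Request:
arm_command(
  rows=[
    [[0,0,0.05],0],
    [[0,0,0.15],0],
    [[0,0,0.3],0],
    [[0,0,0.45],0],
    [[0,0,0.6],0],
    [[0,0,0.75],0],
    [[0,0,0.9],0],
    [[0,0,1],0],
    [[0,0,1],0],
  ],
)

```text
clock: 22.15
tool_pos: [0.3386, 0.3378, 0.1918]
tool_rot: [0.001, -0.081, 0.997, 0.001]
ft_force: [0.8, 0.3, -2.9]
width: 0.009
grip_force: 58.0
```

Request:
arm_command(
  rows=[
    [[0,-0.05,0.1],0],
    [[0.05,-0.15,0.1],-0.01],
    [[0.1,-0.27,0.1],-0.02],
    [[0.15,-0.4,0.1],-0.03],
    [[0.2,-0.55,0.1],-0.04],
    [[0.25,-0.7,0.1],-0.05],
    [[0.3,-0.85,0.1],-0.06],
    [[0.35,-0.95,0.1],-0.069],
    [[0.4,-1,0.1],-0.069],
  ],
)

```text
clock: 23.05
tool_pos: [0.3786, 0.2354, 0.1999]
tool_rot: [-0.0, 0.028, 1.0, -0.001]
ft_force: [-0.0, 0.5, -3.1]
width: 0.0087
grip_force: 58.0
```

Request:
arm_command(
  rows=[
    [[0.1,-0.1,0],0],
    [[0.2,-0.25,0],0],
    [[0.3,-0.4,0],0],
    [[0.4,-0.55,0],0],
    [[0.42,-0.7,0],0],
    [[0.42,-0.8,0],0],
    [[0.42,-0.87,0],0],
    [[0.42,-0.87,0],0],
    [[0.42,-0.87,0],0],
    [[0.42,-0.87,0],0],
  ],
)

```text
clock: 24.05
tool_pos: [0.42, 0.1509, 0.2004]
tool_rot: [0.0, 0.026, 1.0, 0.0]
ft_force: [0.0, 0.5, -3.6]
width: 0.0092
grip_force: 58.0
```

```bash
python3 - <<'E'
from hoop import *
o=monitor.get_obs();print(o['tool_pos'],o['ft_force'],o['joint_positions'])
w,x,y,z=o['tool_rot'];print('close',(np.degrees(2*np.arctan2(y,x))-90)%180)
S=snap('side');T=snap('top');np.savez('b.npz',s=S['frame'],t=T['frame'])
h=np.array([.42+.0709,.150-.004,.28]);print('pred top',pr(S,[h]),pr(T,[h]))
c=cv2.resize(S['frame'][130:290,180:340],None,fx=2.5,fy=2.5,interpolation=cv2.INTER_CUBIC)
d=cv2.resize(T['frame'][140:270,150:280],None,fx=3.077,fy=3.077,interpolation=cv2.INTER_CUBIC)
cv2.imwrite('pics/pre.png',np.hstack([c,d])[:,:,::-1])
E
```

```text
[0.42004872 0.15089331 0.20043409] [ 0.02441179  0.51907518 -3.60008406] [ 0.44069937  0.38188143 -1.13740226  1.96161686  0.4006985   1.04859306
  0.64287429]
close 86.9977262367702
pred top [[239.47052893 192.98111486]] [[205.37044539 217.14982182]]
```

View pics/pre.png

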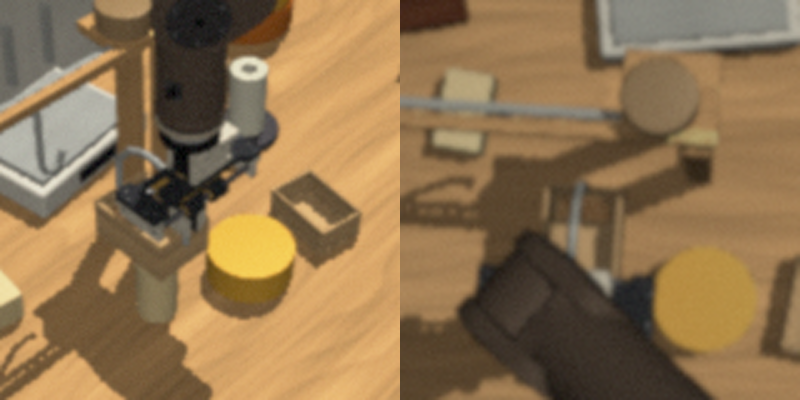

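The caddy is clear in front of the rack, with its hoop at top (208,200)-(206,223) and side (227,196)-(248,196). Next I'll measure its tilt and apex.

```bash
python3 - <<'E'
from hoop import *
S=snap('side');T=snap('top');A=sat(T);B=sat(S)
tp=[]
for y in range(199,224):
    v=np.clip(75-A[y,202:214],0,None)
    if v.sum()>20:tp.append(((v*np.arange(202,214)).sum()/v.sum(),y))
m=(B<75);ys,xs=np.nonzero(m[184:208,224:254]);ys+=184;xs+=224;wt=80-B[ys,xs]
cl=[]
for y,x in zip(ys,xs):
    d=np.exp(-((ys-y)**2+(xs-x)**2)/4)*wt;cl.append(((d*xs).sum()/d.sum(),(d*ys).sum()/d.sum()))
cl=np.array(cl)
for p in tp:
    z=np.arange(.18,.31,.001);X=np.array([onz(T,p,q) for q in z]);q=pr(S,X);D=np.linalg.norm(q[:,None]-cl[None],axis=2).min(1)
    loc=[i for i in range(1,len(z)-1) if D[i]<=D[i-1] and D[i]<=D[i+1] and D[i]<.6]
    print(np.round(p,1),[X[i].round(4).tolist() for i in loc])
print(B[184:208:1,224:254].astype(int))
E
```

```text
[208.2 200. ] [[0.5532, 0.1436, 0.218], [0.5528, 0.143, 0.224], [0.5524, 0.1427, 0.228], [0.5521, 0.1423, 0.232], [0.5518, 0.1419, 0.236], [0.5515, 0.1416, 0.24], [0.5513, 0.1413, 0.243], [0.551, 0.141, 0.246]]
[208.1 201. ] [[0.5506, 0.145, 0.206], [0.5503, 0.1446, 0.21], [0.55, 0.1441, 0.215], [0.5496, 0.1437, 0.22], [0.5492, 0.1432, 0.225], [0.5489, 0.1428, 0.229], [0.5485, 0.1424, 0.234], [0.5482, 0.142, 0.238], [0.5478, 0.1415, 0.244], [0.5475, 0.1411, 0.248]]
[207.8 202. ] [[0.5477, 0.1469, 0.198], [0.5473, 0.1464, 0.203], [0.547, 0.1459, 0.208], [0.5466, 0.1455, 0.213], [0.5462, 0.145, 0.218], [0.5442, 0.1424, 0.246], [0.5439, 0.1421, 0.249], [0.5437, 0.1418, 0.252]]
[207.3 203. ] [[0.5449, 0.1493, 0.188], [0.5447, 0.1491, 0.19], [0.5445, 0.1488, 0.193], [0.5442, 0.1484, 0.197], [0.5439, 0.1481, 0.201], [0.5436, 0.1477, 0.205], [0.5432, 0.1471, 0.211], [0.5401, 0.1431, 0.254], [0.5399, 0.1428, 0.257]]
[207.1 204. ] [[0.5412, 0.15, 0.19], [0.541, 0.1498, 0.192], [0.5408, 0.1495, 0.195], [0.5405, 0.1491, 0.199], [0.5403, 0.1487, 0.203], [0.5364, 0.1434, 0.259], [0.5362, 0.1431, 
[... 5086 characters left out ...]
 89  72  58  49  47  68
  109 139 153 155 152 125  69   9  19  10   9  23]
 [129 122  93  50  47  67  74  62  63  75  80  70  55  35  19  34  81 118
  142 154 155 153 135 100  39   9  28  29  20  19]
 [130 122  97  56  31  34  32  22  19  30  35  21  10   0   7  41  88 131
  151 154 142 130  93  43   9   0  19  10  11  29]
 [129 123 102  63  25   8   8   0   4   9  13   9   5   6   9  26  58 105
  138 142 112  66  29  11  20  18  18  10  10  38]
 [124 117  93  50  12   4   0   4   9  13  14  20  12  12   8  13  34  82
  124 130  92  19  10  22  29  20  20  11   0  18]
 [114 102  78  36   0   4   4   4   9  13  19  22  21  15   9  10  30  84
  123 121  76   9  10  29  28  31  21  21  10   9]]
```

The caddy is level within about 2° and its apex is where predicted. Sliding in on the -y side of the hook.

Request:
arm_command(
  rows=[
    [[0.1,0,-0.02],0],
    [[0.2,0,-0.04],0],
    [[0.35,0,-0.06],0],
    [[0.5,0,-0.08],0],
    [[0.65,0,-0.1],0],
    [[0.8,0,-0.1],0],
    [[0.9,0,-0.1],0],
    [[0.9,0,-0.1],0],
  ],
)

```text
clock: 25.05
tool_pos: [0.5116, 0.1501, 0.1899]
tool_rot: [-0.0, 0.027, 1.0, 0.0]
ft_force: [-0.3, 0.1, -2.5]
width: 0.0086
grip_force: 58.0
```

Request:
arm_command(
  rows=[
    [[0.05,0,0],0],
    [[0.1,0,0],0],
    [[0.15,0,0],0],
    [[0.2,0,0],0],
    [[0.25,0,0],0],
    [[0.3,0,0],0],
    [[0.35,0,0],0],
    [[0.4,0,0],0],
    [[0.402,0,0],0],
    [[0.402,0,0],0],
  ],
)

```text
clock: 26.05
tool_pos: [0.5502, 0.1502, 0.1902]
tool_rot: [-0.0, 0.027, 1.0, 0.0]
ft_force: [0.6, -0.4, -2.5]
width: 0.009
grip_force: 58.0
```

Request:
arm_command(
  rows=[
    [[0,0.05,0],0],
    [[0,0.12,0],0],
    [[0,0.2,0],0],
    [[0,0.28,0],0],
    [[0,0.36,0],0],
    [[0,0.44,0],0],
    [[0,0.5,0],0],
    [[0,0.555,0],0],
    [[0,0.555,0],0],
    [[0,0.555,0],0],
  ],
)

```text
clock: 27.05
tool_pos: [0.5503, 0.2055, 0.1901]
tool_rot: [-0.0, 0.027, 1.0, -0.0]
ft_force: [0.1, 0.1, -4.0]
width: 0.0088
grip_force: 58.0
```

```bash
python3 - <<'E'
from hoop import *
o=monitor.get_obs();print(o['tool_pos'],o['ft_force'],o['joint_positions'])
S=snap('side');T=snap('top')
c=cv2.resize(S['frame'][150:250,150:250],None,fx=5,fy=5,interpolation=cv2.INTER_CUBIC)
d=cv2.resize(T['frame'][150:250,150:210],None,fx=5,fy=5,interpolation=cv2.INTER_CUBIC)
cv2.imwrite('pics/over.png',np.hstack([c,d])[:,:,::-1])
E
```

```text
[0.55030356 0.20549283 0.19014907] [ 0.14734129  0.13873137 -4.0058253 ] [ 0.2016762   0.60364986 -0.99463963  1.65879823  0.54070364  1.1808222
  0.5918374 ]
```

View pics/over.png

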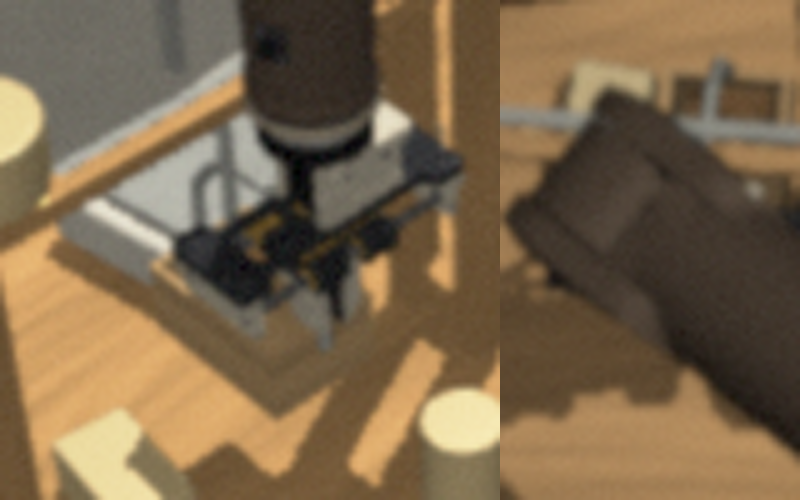

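The hoop is over the hook, with the shank at about column 195.6. I've now viewed 11 pictures, one over the limit of 10, so from here I'll use numbers only. Lowering while watching force.

Request:
arm_command(
  rows=[
    [[0,0,-0.04],0],
    [[0,0,-0.08],0],
    [[0,0,-0.12],0],
    [[0,0,-0.16],0],
    [[0,0,-0.2],0],
    [[0,0,-0.24],0],
    [[0,0,-0.28],0],
    [[0,0,-0.32],0],
    [[0,0,-0.36],0],
    [[0,0,-0.38],0],
    [[0,0,-0.38],0],
  ],
)

```text
clock: 28.25
tool_pos: [0.5502, 0.2055, 0.1519]
tool_rot: [-0.0, 0.027, 1.0, -0.0]
ft_force: [-0.2, -0.2, -2.6]
width: 0.0091
grip_force: 58.0
```

Request:
arm_command(
  rows=[
    [[0,0,-0.01],0],
    [[0,0,-0.02],0],
    [[0,0,-0.03],0],
    [[0,0,-0.04],0],
    [[0,0,-0.04],0],
    [[0,0,-0.04],0],
  ],
)

```text
clock: 28.85
tool_pos: [0.5503, 0.2056, 0.1483]
tool_rot: [0.0, 0.027, 1.0, 0.0]
ft_force: [-0.7, 0.9, -3.3]
width: 0.0089
grip_force: 58.0
```

Request:
arm_command(
  rows=[
    [[0,0,-0.01],0],
    [[0,0,-0.02],0],
    [[0,0,-0.02],0],
    [[0,0,-0.02],0],
  ],
)

```text
clock: 29.25
tool_pos: [0.5505, 0.2057, 0.1464]
tool_rot: [0.0, 0.027, 1.0, 0.0]
ft_force: [-0.2, -0.3, -0.6]
width: 0.0084
grip_force: 58.0
```

Request:
arm_command(
  rows=[
    [[0,0,-0.005],0],
    [[0,0,-0.01],0],
    [[0,0,-0.01],0],
    [[0,0,-0.01],0],
  ],
)

```text
clock: 29.65
tool_pos: [0.5508, 0.2058, 0.1457]
tool_rot: [0.001, 0.027, 1.0, 0.0]
ft_force: [0.6, -0.5, 4.8]
width: 0.0089
grip_force: 58.0
```

Request:
arm_command(
  rows=[
    [[0,0,0.007],0],
    [[0,0,0.007],0],
    [[0,0,0.007],0],
  ],
)

```text
clock: 29.95
tool_pos: [0.5505, 0.2057, 0.146]
tool_rot: [0.0, 0.027, 1.0, 0.0]
ft_force: [2.2, 0.1, 2.5]
width: 0.0091
grip_force: 58.0
```

Request:
arm_command(
  rows=[
    [[0,0,0],0],
    [[0,0,0],0],
    [[0,0,0],0],
    [[0,0,0],0],
  ],
  squeeze=4,
)

```text
clock: 30.35
tool_pos: [0.5502, 0.2056, 0.1458]
tool_rot: [-0.0, 0.027, 1.0, -0.0]
ft_force: [0.8, 0.1, 1.6]
width: 0.0099
grip_force: 4.0
```

Request:
arm_command(
  rows=[
    [[0,0,0],0],
    [[0,0,0],0],
    [[0,0,0],0],
    [[0,0,0],0],
    [[0,0,0],0],
    [[0,0,0],0],
    [[0,0,0],0],
    [[0,0,0],0],
  ],
  hand=-0.3,
)

```text
clock: 31.15
tool_pos: [0.5503, 0.2056, 0.1459]
tool_rot: [0.0, 0.027, 1.0, 0.0]
ft_force: [0.6, -0.2, -0.3]
width: 0.0597
grip_force: 0.0
```

```bash
python3 - <<'E'
from hoop import *
o=monitor.get_obs();print(o['tool_pos'],o['ft_force'],o['width'])
T=snap('top');S=snap('side');np.savez('c.npz',s=S['frame'],t=T['frame'])
A=sat(T);print(A[155:176,184:208].astype(int))
h=np.array([.621,.200,.227]);u=np.array([.9986,-.0529,0])
for p in ([62,110],[40,140],[12,152]):
    X=h+u*p[0]/1000+[0,0,(p[1]-152)/1000];print(p,pr(T,[X]),pr(S,[X]))
E
```

```text
[0.5503155  0.20560858 0.1459442 ] [ 0.62491887 -0.18779944 -0.27336908] 0.0596801249215338
[[122 122 120 122 122 122 121 122 123 122 121 122 122 122 122 122 123 122
  123 123 121 121 122 122]
 [122 122 122 123 122 121 122 121 121 121 121 123 122 122 123 122 124 123
  121 121 120 122 121 120]
 [122 124 122 121 122 121 121 122 122 121 122 123 122 123 122 123 123 123
  122 121 122 122 122 121]
 [122 123 123 122 120 122 123 122 122 121 123 123 122 121 123 123 123 122
  121 122 124 123 123 123]
 [123 122 122 122 122 122 122 122 123 122 123 122 122 124 123 122 123 122
  122 123 123 123 123 121]
 [121 121 123 123 122 123 122 122 122 123 123 123 123 123 123 121 122 122
  122 122 122 123 123 123]
 [122 122 122 121 122 121 120 121 121 121 121 121 121 123 122 121 122 122
  121 121 124 122 124 123]
 [121 122 122 121 121 121 121 120 120 116 110 110 116 121 122 122 122 122
  121 121 122 121 123 123]
 [121 122 122 121 122 122 122 121 118 106  93  91 103 114 120 121 121 121
  122 122 121 121 121 122]
 [121 120 120 118 118 120 120 120 111  91  68  67  84 105 115 119 120 120
  121 121 121 122 122 121
[... 623 characters left out ...]
00 105 110  98  62  34  29  46  82 113 126 125 125 126 125
  125 127 125 116 110 108]
 [ 98  87  81  79  83  89  82  53  32  31  48  78 103 112 113 115 115 116
  120 122 118 109 106 105]
 [ 79  64  52  48  53  60  57  39  26  28  42  58  70  77  81  82  83  88
   92  95  94  90  93  94]
 [ 61  43  32  30  33  36  34  28  23  21  27  32  39  44  46  48  50  52
   59  61  59  59  64  71]
 [ 54  34  27  22  22  24  23  21  18  18  19  21  25  29  29  30  29  31
   35  35  34  32  37  41]]
[62, 110] [[195.05774629 164.36205317]] [[190.00501923 195.13065733]]
[40, 140] [[193.54405903 169.22794273]] [[193.35701662 191.79919949]]
[12, 152] [[192.48200411 176.68850452]] [[198.35338177 193.15123816]]
```

The weight came off the gripper, and the hoop's rear leg images within about 1 px of the hung prediction. Withdrawing slowly along the rack's -x.

Request:
arm_command(
  rows=[
    [[-0.03,0.002,0],0],
    [[-0.08,0.004,0],0],
    [[-0.15,0.008,0],0],
    [[-0.25,0.013,0],0],
    [[-0.35,0.018,0],0],
    [[-0.5,0.026,0],0],
    [[-0.65,0.034,0],0],
    [[-0.8,0.042,0],0],
    [[-1,0.053,0],0],
  ],
)

```text
clock: 32.15
tool_pos: [0.4494, 0.2108, 0.146]
tool_rot: [0.0, 0.027, 1.0, -0.0]
ft_force: [-0.4, 0.7, 0.3]
width: 0.0596
grip_force: 0.0
```

Request:
arm_command(
  rows=[
    [[-0.2,-0.3,0.2],0],
    [[-0.3,-0.6,0.4],0],
    [[-0.3,-0.9,0.6],0],
    [[-0.3,-1,0.8],0],
  ],
)

```text
clock: 32.55
tool_pos: [0.419, 0.108, 0.226]
tool_rot: [-0.0, 0.028, 1.0, -0.001]
ft_force: [0.6, -0.3, 0.2]
width: 0.0598
grip_force: 0.0
```

Request:
arm_command(
  rows=[
    [[0,-0.3,0],0],
    [[0,-0.6,0],0],
    [[0,-0.9,0],0],
    [[0,-1,0],0],
  ],
)

```text
clock: 32.95
tool_pos: [0.4194, 0.0081, 0.2255]
tool_rot: [-0.0, 0.028, 1.0, -0.001]
ft_force: [-0.6, -0.0, -0.4]
width: 0.0598
grip_force: 0.0
```

Request:
arm_command(
  rows=[
    [[0,-0.3,0],0],
    [[0,-0.6,0],0],
    [[0,-0.9,0],0],
    [[0,-1,0],0],
    [[0,-1,0],0],
    [[0,-1,0],0],
    [[0,-1,0],0],
    [[0,-1,0],0],
    [[0,-1,0],0],
    [[0,-1,0],0],
  ],
)

```text
clock: 33.95
tool_pos: [0.4204, -0.0887, 0.226]
tool_rot: [0.0, 0.026, 1.0, -0.0]
ft_force: [-1.1, -0.4, 0.4]
width: 0.0596
grip_force: 0.0
```

```bash
python3 - <<'E'
from hoop import *
o=monitor.get_obs();print(o['tool_pos'],o['ft_force'],o['clock'])
S=snap('side');T=snap('top')
for k,(s,b) in {'S':(S,(175,175,235,250)),'T':(T,(180,155,210,200))}.items():
    for _ in 'ab':
        pass
s2=snap('side')
print('motion',np.abs(s2['frame'][170:260,160:260].astype(int)-S['frame'][170:260,160:260]).mean())
h=np.array([.621,.200,.227]);u=np.array([.9986,-.0529,0])
B=sat(S);A=sat(T)
for p in ([-66,60],[-62,110],[-40,140],[-12,152],[0,152],[12,152],[40,140],[62,110]):
    X=h+u*p[0]/1000+[0,0,(p[1]-152)/1000];q=pr(S,[X])[0];t=pr(T,[X])[0]
    def near(I,q):
        x,y=np.round(q).astype(int);w=I[y-3:y+4,x-3:x+4];v=np.clip(60-w,0,None);Y,X_=np.mgrid[y-3:y+4,x-3:x+4]
        return (np.array([(v*X_).sum(),(v*Y).sum()])/max(v.sum(),1e-9)).round(1)
    print(p,q.round(1),near(B,q),t.round(1),near(A,t))
c=cv2.cvtColor(S['frame'],cv2.COLOR_RGB2GRAY)
print(B[186:216,184:226].astype(int))
E
```

```text
[ 0.42035689 -0.08865688  0.22596692] [-1.10701682 -0.42668578  0.36313588] 33.95
motion 1.9134074074074074
[-66, 60] [214.8 224. ] [214.5 223.7] [193.9 201. ] [192.3 199. ]
[-62, 110] [213.3 213. ] [212.8 213.1] [192.3 198.8] [192.  197.9]
[-40, 140] [208.6 203.3] [209.1 202. ] [191.7 191.9] [191.5 191.8]
[-12, 152] [202.9 196.6] [203.2 196.6] [191.9 183.5] [191.5 186.1]
[0, 152] [200.6 194.9] [201. 195.] [192.2 180.1] [192.7 177. ]
[12, 152] [198.4 193.2] [198. 193.] [192.5 176.7] [192.2 175.3]
[40, 140] [193.4 191.8] [193. 192.] [193.5 169.2] [193.4 169.1]
[62, 110] [190.  195.1] [190. 195.] [195.1 164.4] [194.4 166.3]
[[ 14  14  16 ...  29  31  36]
 [ 16  16  14 ...  29  29  39]
 [ 14  16  16 ...  26  27  43]
 ...
 [114 114 111 ... 132 132 133]
 [113 112 111 ... 132 132 133]
 [112 111 111 ... 133 134 135]]
```

The hoop matches the level-hung prediction to about 1 px along its whole length in the side view. I'll let it settle for another second, then hand in.

Request:
arm_command(
  rows=[
    [[0,0,0],0],
    [[0,0,0],0],
    [[0,0,0],0],
    [[0,0,0],0],
    [[0,0,0],0],
    [[0,0,0],0],
    [[0,0,0],0],
    [[0,0,0],0],
    [[0,0,0],0],
    [[0,0,0],0],
    [[0,0,0],0],
    [[0,0,0],0],
    [[0,0,0],0],
    [[0,0,0],0],
    [[0,0,0],0],
  ],
)

```text
clock: 35.6
tool_pos: [0.4203, -0.0891, 0.2259]
tool_rot: [0.0, 0.027, 1.0, 0.0]
ft_force: [0.2, -0.1, -0.2]
width: 0.0599
grip_force: 0.0
```

```bash
python3 -c "
from workcell import hand_in
print(hand_in())"
```

```text
the job is handed in; nothing more can be done
None
```

I put the roll down on the disc over the spindle, hung the caddy level and free on the hook, and handed the job in at about 36 s; no verdict came back, and I viewed 11 pictures, one over the limit of 10.

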